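# Wind the feeder ram until the clock movement is home against the stop

## Robot

A 6-joint arm with a two-finger parallel gripper is mounted at the origin on the work surface; the furniture and walls round the work are solid. World frame = base frame: x ahead of the robot, y to its left, z up, the work surface at z = 0. Lengths are in m, angles in rad, forces in N, time in s.
With the tool pointing down it reaches from about 0.35 to 0.775 m from the base axis. Payload 7.3 kg.
Tool frame: the origin (TCP) lies midway between the tips of the shut fingers; the grasp point (between the pads) lies 19 mm behind it; z points along the fingers, y is the direction in which the jaws open and shut (so a half turn about z gives the same grasp; the last joint's range is limited). The gripper opens to 92 mm and grips with 3 to 60 N. Pads are 19 mm wide; open, the fingers measure 130 mm over their backs; the gripper's body (75 mm by 190 mm) begins 47 mm behind the grasp point.
Start: joints at [-1.457, 0.342, 1.524, -0, 1.275, -0.146], TCP at [0.135, -0.507, 0.227] pointing down, gripper open.
Joint ranges: [-2.53, 2.53], [-0.77, 2.02], [0.04, 2.7], [-1, 4.14], [0.28, 2.66], [-3.11, 3.11]. Speed limits (rad/s): [2.57, 2.57, 3.14, 3.14, 3.14, 3.14].

## Interface

Orientations are given as [roll, pitch, yaw] about the fixed x, y, z axes, in that order (R = Rz(yaw) Ry(pitch) Rx(roll)).
In Python, from cell import status, eyes, job gives the robot as it stands.
- The arm moves only by the tool jog_arm, never from a script. Its argument "series" is a list of rows, each a list of 3 entries, a list of its own where there are three numbers: the gripper command: -1 is shut, 1 is fully open, values between are in proportion, then the shift along the tool's x, y, z in m, then the turn, a rotation vector about the tool's x, y, z in rad. In form: [[grip, [x, y, z], [ax, ay, az]], ...]. A call has 1 to 12 rows; each row is the pose to reach, as a shift and turn from the pose commanded when the call began, along the tool's axes at that moment; what a row does not reach only later rows make up. A row lasts 1/12 s, in which the tool goes at most 41.7 mm and 7.16 degrees, less where a joint would pass 70% of its speed; a pose out of reach is approached as far as the arm can. A call with a gripper value outside its range is refused whole. The fingers move at their own pace and stop on an object; "squeeze" is the grip in N (left out, the last holds). Time passes only in rows, so rows that repeat a pose let the fingers close. It gives the time, the measured TCP pose, the force and the opening at its end, in the units of the state.
- status.observe(): the state, without advancing time (a new reading comes with each control period).
- eyes.read_camera(name): name is "scene" or "top"; returns a dict with "img" (420x560x3 uint8, red, green, blue), "range_z" (420x560 float32, m along the optical axis (not along the pixel's ray), 0 where there is no reading), "camera_matrix" (3x3 intrinsics, pixels), "T" (4x4, takes a point from camera to world coordinates). Camera axes: x right, y down, z forward; pixel columns grow to the right and rows downward; lengths in m; the calibration is good to about 2 mm. A picture is of the moment at which its call begins.
- job.hand_in(): hands the job in, once; it reports no verdict.
The state is a dict: "time": time; "qpos": joint angles; "qvel": joint speeds; "joint_efforts": joint torques, N m; "tool_pos": TCP position; "tool_rot": TCP orientation; "contact_force": force on the tool from outside, world axes, zero at the start; "torque": the same for the moment, N m; "opening": finger opening in m.
Only numpy, scipy, OpenCV 4.12 (cv2) and the standard library are available. Lean on these libraries where they do the work, as an engineer would, in place of code of your own. Each camera call takes 0.05 s, during which the arm holds its last target.

## Task

Two small bench feeders stand on the table, each with a handwheel on top that drives a ram along a channel; a black clock movement lies in the channel of one of them. Wind that feeder's handwheel by its upright crank grip until the ram has pushed the movement right up against the end stop and holds it there, touching at both ends, then let go. Leave the handwheel of the empty feeder alone.

Things in the scene. Friction and masses are not known exactly. Their poses are not given: they have to be found in the camera images.
- feeder: The fixed feeder holding the movement: grey base 260x104x14 mm, handwheel above one end, steel stop block at the other. Origin: on the table under the wheel's vertical axis; x runs along the channel to the stop, z up. Base from x -72 to 188 mm; stop face at x 166 mm, 50 mm high. Pusher plate face at x = 50 mm + 15 mm x wheel angle (rad). Channel floor z 14 mm, rails 62 mm apart.
- feeder_wheel (a joint): Its wheel angle, rad, up to 4.4; counter-clockwise from above advances the ram; home at 4.0. Rim 112 mm across, top at z 81 mm. Black upright crank grip, 20 mm thick, spins freely on its pin, 50 mm from the wheel axis, z 87-139 mm (straight 95-133); its bearing from the feeder's x axis = the angle, counter-clockwise. Stiff (4-5 N at the grip), stays where left.
- movement: Black square clock movement, 56x56 mm, 32 mm high with its spindle up, 80 g, loose in the feeder's channel between pusher plate and stop. Origin: centre of its underside, z up. Home against the stop when its origin is at x = 138 mm in the feeder's frame. A like movement on the round turntable is a bystander.
- spare_wheel (a joint): Wheel angle (rad, same sense) of the other, identical feeder, whose channel is empty. Starts near 0 (ram drawn back); leave it so.

How it is judged:
At the end, for the whole second after the job is handed in: The movement lies flat in the channel within 2.5 mm of the end stop, the ram is wound up to it (wheel angle above 3.85 rad, so the pusher plate is within about 2 mm of the clamped position), and both are at rest (x of movement in the frame of feeder above 0.1355 m and y of movement in the frame of feeder between -0.01 and 0.01 m and z of movement in the frame of feeder below 0.02 m and angle between movement's own z axis and vertical below 0.1 rad and value of joint feeder_wheel above 3.85 rad and velocity of joint feeder_wheel between -0.05 and 0.05 rad/s and linear speed of movement below 0.01 m/s); the robot touches nothing.
It fails at once if the empty feeder's handwheel is turned by more than 0.3 rad (value of joint spare_wheel above 0.3 rad or value of joint spare_wheel below -0.3 rad).
It also fails if it takes over 35 s, if anything falls off the work surface, if the arm or the gripper's body presses on something with over 40 N, if the wrist force passes 120 N, or if a joint passes its speed limit or range.

## Working session

There is one attempt and no reset: what is moved stays moved. The work goes in short steps, Python scripts to look and compute and a tool call to move; the robot and the scene stay as the last step left them, time stands still between calls to the robot, and variables do not carry over. Pictures are saved under pics/ and viewed, and the job is handed in when it is done.

Besides the shell and the picture viewer there is one more tool, called after "Emit:" as name(argument=value, ...), one argument or row to a line, values as JSON. jog_arm: Moves the arm, as the interface text tells. Its arguments: {"type":"object","properties":{"series":{"type":"array","items":{"type":"array"}},"squeeze":{"type":"number"}},"required":["series"]}

```bash
mkdir -p pics; ls
cat > h.py <<'E'
import numpy as np, cv2
from cell import status, eyes, job
def save(name,out):
    c=eyes.read_camera(name); cv2.imwrite('pics/'+out+'.png',c['img'][:,:,::-1]); np.savez('pics/'+out+'.npz',**c); return c
def pts(c):
    K=c['camera_matrix'];T=c['T'];z=c['range_z'];h,w=z.shape
    u,v=np.meshgrid(np.arange(w),np.arange(h))
    P=np.stack([(u-K[0,2])/K[0,0]*z,(v-K[1,2])/K[1,1]*z,z],-1)
    return P@T[:3,:3].T+T[:3,3]
E
python3 - <<'E'
from h import *
a=save('scene','s0');b=save('top','t0')
print(status.observe()); print(a['T'],b['T'])
E
```

```text
pics
{'time': 0.1, 'qpos': array([-1.45701187e+00,  3.42643203e-01,  1.52494811e+00, -5.13184210e-05,
        1.27543067e+00, -1.46000229e-01]), 'qvel': array([-0.00215964, -0.00168517, -0.00340438, -0.0014509 , -0.00093128,
       -0.00123454]), 'joint_efforts': array([ 9.60224606e-04, -4.32003200e+01, -2.44694102e+01,  7.17705977e-02,
        5.26014436e-02, -4.18698096e-05]), 'tool_pos': array([ 0.13481967, -0.50699264,  0.22611029]), 'tool_rot': array([-3.14017139e+00, -1.59389429e-04,  2.59799542e-01]), 'contact_force': array([ 0.37095459, -0.55630055, -0.53124422]), 'torque': array([ 0.03698022, -0.01793642, -0.03881447]), 'opening': 0.0916149410562658}
[[-0.85974475 -0.39890115  0.31893079  0.09880217]
 [-0.51063916  0.68277198 -0.52256106  0.60909401]
 [-0.0093068  -0.61212768 -0.79070417  1.02766407]
 [ 0.          0.          0.          1.        ]] [[ 0.0205406  -0.98846177  0.15007138  0.35377872]
 [-0.99973635 -0.01876615  0.01323077 -0.03247781]
 [-0.01026185 -0.15030358 -0.98858663  1.15771006]
 [ 0.          0.          0.          1.        ]]
```

View pics/s0.png

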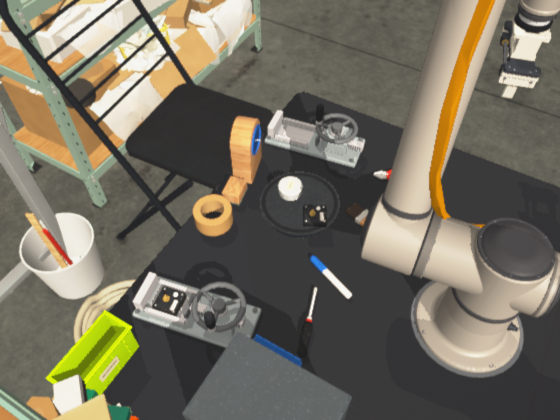

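View pics/t0.png

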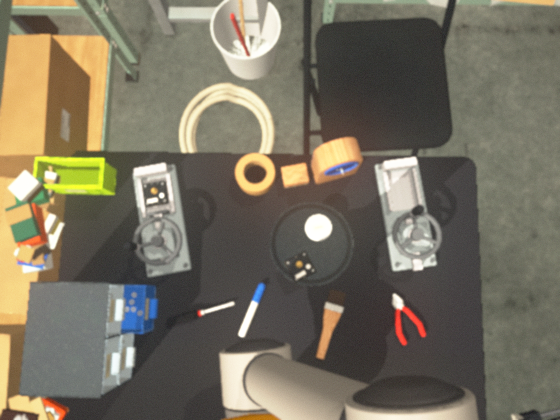

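The loaded feeder is the left one in the top view: wheel about (157,240), movement (157,192). The empty feeder is on the right, wheel about (416,235). Next I'll zoom in and measure.

Run:
```python
from h import *
c=dict(np.load('pics/t0.npz'));P=pts(c)
im=c['img'][140:410,10:210,::-1];cv2.imwrite('pics/t0z.png',cv2.resize(im,None,fx=2.2,fy=2.2,interpolation=cv2.INTER_CUBIC)[:594])
s=dict(np.load('pics/s0.npz'));im=s['img'][260:360,120:280,::-1];cv2.imwrite('pics/s0z.png',cv2.resize(im,None,fx=5,fy=5,interpolation=cv2.INTER_CUBIC))
# table/hts
z=P[...,2]
for v in range(150,400,14): print(v,' '.join('%4d'%(z[v,u]*1000) for u in range(20,210,9)))
# base fit: points z in 5..20 mm near the feeder
for n,Q in(('t',P),('s',pts(s))):
  g=(Q[...,2]>.074)&(Q[...,2]<.088)&(Q[...,0]>.3)&(Q[...,0]<.75)&(Q[...,1]>.15)&(Q[...,1]<.5)
  q=Q[g]; print(n,len(q),q.min(0),q.max(0))
  (x,y),r=cv2.minEnclosingCircle(q[:,:2].astype(np.float32));print('circ',x,y,r)
  g=(Q[...,2]>.095)&(Q[...,2]<.15)&(np.hypot(Q[...,0]-x,Q[...,1]-y)<.08)
  q=Q[g];print('grip',len(q),q.mean(0) if len(q) else 0,q.min(0),q.max(0))
  g=(Q[...,2]>.03)&(Q[...,2]<.065)&(np.hypot(Q[...,0]-x,Q[...,1]-y)<.2)&(Q[...,0]>x+.07)
  q=Q[g];print('stop+mov',len(q),q.mean(0),q.min(0),q.max(0))
```

```text
150 -138 -137 -142 -156 -212 -261 -325    0   -1   -3 -739 -734 -741 -740 -739 -734 -733 -741 -636 -664 -753 1157
164 -246 -247   88   47   47   52   52   53   62   94    1    0    1    3   -3   49   50   15   -1    0   -4    1
178  123  125   88   56   47    0    6    0    4   94   36    0    0   12   13   13   15   13    2   -1   -2    0
192  125  127  104   69   13    8   20   15   17 1157   15   -1    0   15   31   29   27   18   -2    4    0   -5
206  122  121   73   39 -245    1    0    5    0    2    3   -1   -1   -2   15   17   15   29    0    0   -1    0
220  121  118   88   52   39    0    0   -4    4   -2    0    2    1    0   81   76   79   14   17    0    1    0
234  123  120  102   29   12   -1   -1    0    1    1    0   -2    2   79   58   83   62   58   14    0    0   -3
248  101  103   75   66 -274   -2    1    0    0   -1   -2    0  135   97   15   60   81   59   16    5    0    1
262   68   94   81   45 -284   -2    0    0    0    5    5    2   -1    3   81   81   84   14   16    3   -3    3
276 -197 -191 -189 -241 -296    3    4   -4    0    2   -2   -1   -2    1 
[... 996 characters left out ...]
.63443171 0.49933388 0.08797987]
circ 0.4643435478210449 0.3889750838279724 0.19752424955368042
grip 4 [0.43904425 0.31403059 0.13630029] [0.43579622 0.31252008 0.13353928] [0.44252407 0.31541378 0.1383227 ]
stop+mov 1232 [0.59044143 0.38588904 0.04457562] [0.53442936 0.23937305 0.0300099 ] [0.63317773 0.55367745 0.06493004]
s 1530 [0.30110102 0.20797597 0.07402205] [0.62981057 0.49986023 0.08797307]
circ 0.46402913331985474 0.39167577028274536 0.19567464292049408
grip 32 [0.43379029 0.31954017 0.12012367] [0.4292605  0.31621738 0.09820248] [0.43900983 0.32099937 0.13932033]
stop+mov 1841 [0.5935719  0.38823973 0.04439044] [0.53403013 0.2443493  0.03000075] [0.63110907 0.51996627 0.06493656]
```

```bash
ls -la pics
```

```text
total 4652
drwxr-xr-x 2 agent agent    4096 Dec  7 13:59 .
drwxr-xr-x 3 agent agent    4096 Dec  7 13:58 ..
-rw-r--r-- 1 agent agent 1647598 Dec  7 13:59 s0.npz
-rw-r--r-- 1 agent agent  350482 Dec  7 13:59 s0.png
-rw-r--r-- 1 agent agent  329584 Dec  7 13:59 s0z.png
-rw-r--r-- 1 agent agent 1647598 Dec  7 13:59 t0.npz
-rw-r--r-- 1 agent agent  407786 Dec  7 13:59 t0.png
-rw-r--r-- 1 agent agent  357558 Dec  7 13:59 t0z.png
```

View pics/t0z.png

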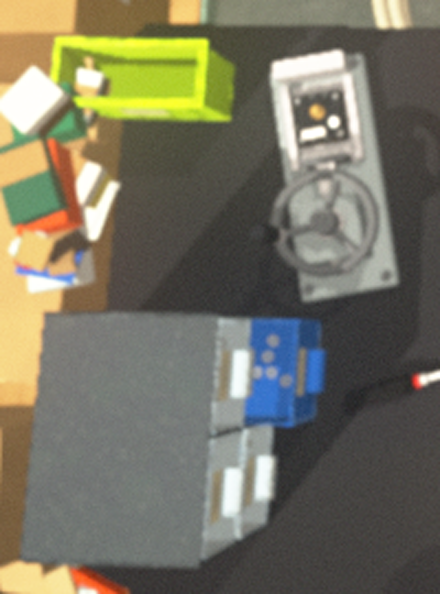

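View pics/s0z.png

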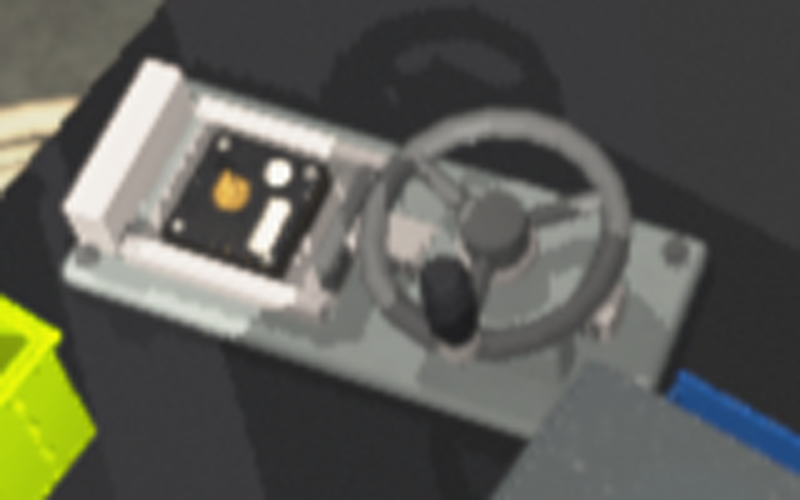

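Run:
```python
from h import *
from scipy.optimize import least_squares
for n in 'ts':
  c=dict(np.load(f'pics/{n}0.npz'));Q=pts(c);im=c['img'].astype(int)
  R=(Q[...,0]>.33)&(Q[...,0]<.68)&(Q[...,1]>.17)&(Q[...,1]<.36)
  q=Q[R&(Q[...,2]>.07)&(Q[...,2]<.09)]
  q=q[(q[:,0]>.36)&(q[:,0]<.5)]
  print(n,'z med',np.median(q[:,2]),len(q),q.min(0),q.max(0))
  f=lambda p:np.clip(np.abs(np.hypot(q[:,0]-p[0],q[:,1]-p[1])-.051)-.005,0,None)
  r=least_squares(f,[q[:,0].mean(),q[:,1].mean()],loss='soft_l1',f_scale=.003);print('wheel',r.x, np.mean(f(r.x)))
  b=R&(Q[...,2]>.009)&(Q[...,2]<.055)
  m=cv2.morphologyEx(b.astype(np.uint8),cv2.MORPH_OPEN,np.ones((3,3)))>0
  q=Q[R&(Q[...,2]>.008)&(Q[...,2]<.02)&m]
  rect=cv2.minAreaRect(q[:,:2].astype(np.float32));print('base',rect);print(cv2.boxPoints(rect))
  q=Q[R&(Q[...,2]>.045)&(Q[...,2]<.055)&(Q[...,0]>.55)]
  rect=cv2.minAreaRect(q[:,:2].astype(np.float32));print('stop',rect)
  q=Q[R&(Q[...,2]>.092)&(Q[...,2]<.15)&(Q[...,0]>.38)]; print('grip',len(q),np.median(q,0),q.min(0),q.max(0))
  # dark pixels
  d=(im.max(-1)<45)&R&(Q[...,2]>.024)&(Q[...,2]<.04)&(Q[...,0]>.5)
  q=Q[d];print('mov',cv2.minAreaRect(q[:,:2].astype(np.float32)),len(q))
```

```text
t z med 0.07983862482113302 964 [0.39521589 0.20479184 0.07052377] [0.49997091 0.31697982 0.08981479]
wheel [0.45060346 0.26151085] 0.008096169442804382
base ((0.48732414841651917, 0.26735273003578186), (0.2989109754562378, 0.10540738701820374), 11.72222900390625)
[[0.33027804 0.2885928 ]
 [0.35169333 0.18538377]
 [0.64437026 0.24611267]
 [0.62295496 0.3493217 ]]
stop ((0.6180071234703064, 0.2984919548034668), (0.06504838913679123, 0.06811729073524475), 60.538307189941406)
grip 116 [0.43360441 0.30327788 0.13362857] [0.42484925 0.29673052 0.09204606] [0.44415271 0.31587214 0.14306943]
mov ((0.0, 0.0), (0.0, 0.0), 0.0) 0
s z med 0.08026461512309352 1156 [0.39315684 0.20797597 0.07061289] [0.49992488 0.31996307 0.08942658]
wheel [0.44962789 0.26632086] 0.0077307056052552175
base ((0.5048214793205261, 0.27569127082824707), (0.2594548165798187, 0.10477035492658615), 11.460219383239746)
[[0.3672722  0.3012568 ]
 [0.38808876 0.19857527]
 [0.64237076 0.25012574]
 [0.6215542  0.35280728]]
stop ((0.616767942905426, 0.2965012788772583), (0.06663103401660919, 0.06597908586263657), 51.78438949584961)
grip 173 [0.4278446  0.31463276 0.12856336] [0.42217337 0.26096798 0.09235842] [0.45457089 0.32099937 0.14499496]
mov ((0.5404190421104431, 0.2772233188152313), (0.00045961892465129495, 0.010400725528597832), 13.651633262634277) 3
```

```bash
python3 - <<'E'
from h import *
for n in 'ts':
  c=dict(np.load(f'pics/{n}0.npz'));Q=pts(c)
  g=(Q[...,2]>.175)&(Q[...,2]<.195)&(Q[...,0]<.45)&(Q[...,1]>.15)&(Q[...,0]>-.1)&(Q[...,1]<.7)
  g=cv2.morphologyEx(g.astype(np.uint8),cv2.MORPH_OPEN,np.ones((5,5)))>0
  q=Q[g];print(n,cv2.boxPoints(cv2.minAreaRect(q[:,:2].astype(np.float32))).round(3),len(q))
  g=(Q[...,2]>.1)&(Q[...,0]<.42)&(Q[...,1]>.1)&(Q[...,0]>.1)&(Q[...,1]<.5)&(Q[...,2]<.3)
  q=Q[g];print(q[:,0].max(),q[:,1].min())
  # dark grip blob in image by projecting predictions
  K=c['camera_matrix'];Ti=np.linalg.inv(c['T'])
  im=c['img'][:,:,::-1].copy()
  o=np.array([.449,.264])
  def pr(p): 
    a=Ti[:3,:3]@p+Ti[:3,3];a=K@a;return a[:2]/a[2]
  for th in np.linspace(0,6.28,40):
    for r,z,col in((.056,.081,(0,255,0)),):
      u=pr(np.array([o[0]+r*np.cos(th),o[1]+r*np.sin(th),z]));cv2.circle(im,tuple(int(round(x*1)) for x in u),0,col,-1)
  for th,col in((1.63,(0,0,255)),(1.73,(255,0,0)),(1.83,(0,255,255))):
    for z in (.09,.139):
      u=pr(np.array([o[0]+.05*np.cos(th+.2),o[1]+.05*np.sin(th+.2),z]));cv2.circle(im,tuple(int(round(x)) for x in u),0,col,-1)
  u=pr(np.array([o[0],o[1],.09])).astype(int)
  cv2.imwrite(f'pics/ov_{n}.png',cv2.resize(im[u[1]-30:u[1]+30,u[0]-35:u[0]+35],None,fx=8,fy=8,interpolation=cv2.INTER_NEAREST))
E
cd pics; python3 -c "
import cv2,numpy as np
cv2.imwrite('ov.png',cv2.resize(np.vstack([cv2.imread('ov_t.png'),cv2.imread('ov_s.png')]),None,fx=.62,fy=.62,interpolation=cv2.INTER_AREA))"
```

```text
t [[0.135 0.485]
 [0.135 0.321]
 [0.355 0.321]
 [0.355 0.485]] 9347
0.35541674347388663 0.3069283041815531
s [[0.133 0.484]
 [0.134 0.324]
 [0.356 0.325]
 [0.354 0.486]] 8761
0.35470336228225774 0.32435422408949366
```

View pics/ov_t.png

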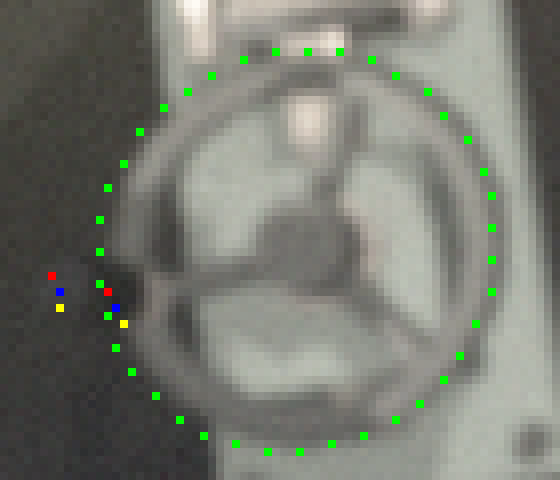

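View pics/ov_s.png

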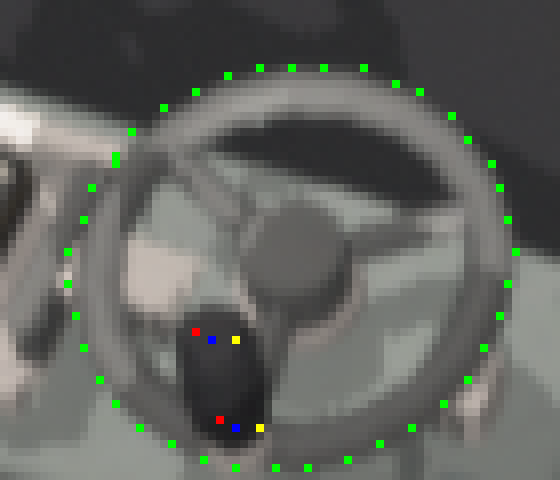

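Emit:
jog_arm(
  series=[
    [1,[0.367,-0.272,-0.03],[0,0,-1.25]],
    [1,[0.367,-0.272,-0.03],[0,0,-1.25]],
    [1,[0.367,-0.272,-0.03],[0,0,-1.25]],
    [1,[0.367,-0.272,-0.03],[0,0,-1.25]],
    [1,[0.367,-0.272,-0.03],[0,0,-1.25]],
    [1,[0.367,-0.272,-0.03],[0,0,-1.25]],
    [1,[0.367,-0.272,-0.03],[0,0,-1.25]],
    [1,[0.367,-0.272,-0.03],[0,0,-1.25]],
    [1,[0.367,-0.272,-0.03],[0,0,-1.25]],
    [1,[0.367,-0.272,-0.03],[0,0,-1.25]],
    [1,[0.367,-0.272,-0.03],[0,0,-1.25]],
  ],
)

```text
time: 1.02
tool_pos: [0.4204, -0.1482, 0.2568]
tool_rot: [-3.141, 0.0, 1.517]
contact_force: [0.1, -0.6, 0.5]
opening: 0.0918
```

Emit:
jog_arm(
  series=[
    [1,[0.459,-0.015,0.0],[0,0,-1.26]],
    [1,[0.459,-0.015,0.0],[0,0,-1.26]],
    [1,[0.459,-0.015,0.0],[0,0,-1.26]],
    [1,[0.459,-0.015,0.0],[0,0,-1.26]],
    [1,[0.459,-0.015,0.0],[0,0,-1.26]],
    [1,[0.459,-0.015,0.0],[0,0,-1.26]],
    [1,[0.459,-0.015,0.0],[0,0,-1.26]],
    [1,[0.459,-0.015,0.0],[0,0,-1.26]],
    [1,[0.459,-0.015,0.0],[0,0,-1.26]],
    [1,[0.459,-0.015,0.0],[0,0,-1.26]],
    [1,[0.459,-0.015,0.0],[0,0,-1.26]],
    [1,[0.459,-0.015,0.0],[0,0,-1.26]],
  ],
)

```text
time: 2.02
tool_pos: [0.4317, 0.3149, 0.2557]
tool_rot: [3.14, -0.002, 2.776]
contact_force: [-2.0, -1.9, -1.0]
opening: 0.0919
```

Run:
```python
from h import *
s=save('scene','s1');t=save('top','t1');o=status.observe();print(o['time'],o['tool_pos'],o['tool_rot'],o['qpos'])
im=s['img'][160:360,120:400,::-1];cv2.imwrite('pics/s1z.png',cv2.resize(im,None,fx=2.8,fy=2.8,interpolation=cv2.INTER_CUBIC))
```

```text
2.1167 [0.43200815 0.31002509 0.25574039] [-3.14000723e+00 -9.05252840e-04  2.77280797e+00] [ 4.78511012e-01  3.34440051e-01  1.45361979e+00 -3.79876450e-04
  1.35532039e+00 -7.23419796e-01]
```

View pics/s1z.png

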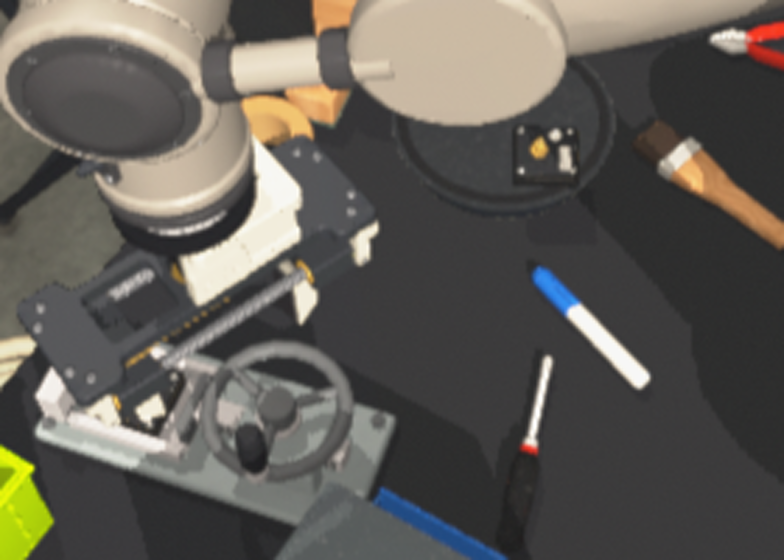

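View pics/t1.png

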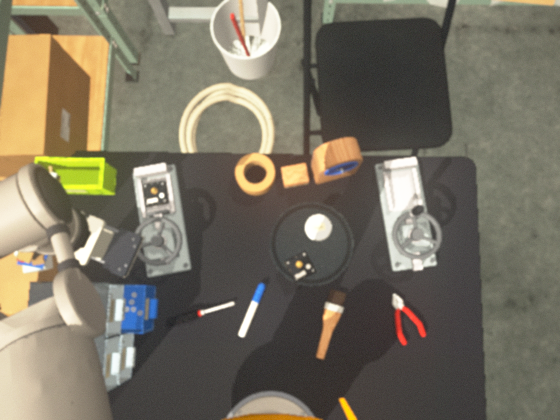

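Emit:
jog_arm(
  series=[
    [1,[0,0,0.035],[0,0,0]],
    [1,[0,0,0.07],[0,0,0]],
    [1,[0,0,0.1],[0,0,0]],
    [1,[0,0,0.13],[0,0,0]],
    [1,[0,0,0.157],[0,0,0]],
    [1,[0,0,0.157],[0,0,0]],
  ],
)

```text
time: 2.62
tool_pos: [0.4299, 0.3055, 0.095]
tool_rot: [-3.134, -0.006, 2.768]
contact_force: [-1.7, -0.2, -0.2]
opening: 0.0916
```

Run:
```python
from h import *
s=save('scene','s2');o=status.observe();print(o['time'],o['tool_pos'],o['tool_rot'],o['contact_force'])
im=s['img'][200:360,100:300,::-1];cv2.imwrite('pics/s2z.png',cv2.resize(im,None,fx=3.7,fy=3.7,interpolation=cv2.INTER_CUBIC))
```

```text
2.6667 [0.43136737 0.30655426 0.09780004] [-3.13670504 -0.00383701  2.76782044] [-0.52146545  0.7872943   0.22117871]
```

View pics/s2z.png

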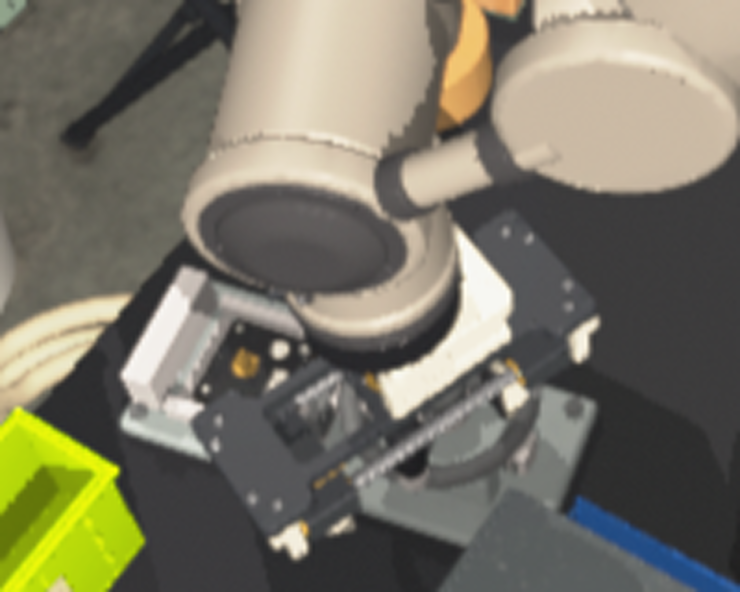

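The open jaws straddle the grip, whose dark base shows at about (410,465), and the body is clear of the cabinet corner at (500,500). Closing now.

Emit:
jog_arm(
  series=[
    [-1,[0,0,0],[0,0,0]],
    [-1,[0,0,0],[0,0,0]],
    [-1,[0,0,0],[0,0,0]],
    [-1,[0,0,0],[0,0,0]],
    [-1,[0,0,0],[0,0,0]],
    [-1,[0,0,0],[0,0,0]],
    [-1,[0,0,0],[0,0,0]],
    [-1,[0,0,0],[0,0,0]],
  ],
  squeeze=25,
)

```text
time: 3.33
tool_pos: [0.4327, 0.3089, 0.0998]
tool_rot: [-3.142, 0.0, 2.77]
contact_force: [0.6, -0.1, 0.6]
opening: 0.0431
```

Emit:
jog_arm(
  series=[
    [-1,[0,0,0],[0,0,0]],
    [-1,[0,0,0],[0,0,0]],
    [-1,[0,0,0],[0,0,0]],
    [-1,[0,0,0],[0,0,0]],
    [-1,[0,0,0],[0,0,0]],
    [-1,[0,0,0],[0,0,0]],
  ],
)

```text
time: 3.83
tool_pos: [0.433, 0.3094, 0.0997]
tool_rot: [3.14, 0.0, 2.77]
contact_force: [2.2, 4.3, -2.8]
opening: 0.0197
```

Run:
```python
import numpy as np
c,s=np.cos(2.77),np.sin(2.77);r=.0495;f0=1.903
for a in range(0,27):
  f=f0+.1*a;dx=r*(np.cos(f)-np.cos(f0));dy=r*(np.sin(f)-np.sin(f0))
  print(round(.1*a,2),'[%.4f, %.4f]'%(c*dx+s*dy,s*dx-c*dy))
```

```text
0.0 [0.0000, 0.0000]
0.1 [0.0036, -0.0034]
0.2 [0.0069, -0.0071]
0.3 [0.0097, -0.0112]
0.4 [0.0122, -0.0155]
0.5 [0.0142, -0.0200]
0.6 [0.0157, -0.0247]
0.7 [0.0168, -0.0295]
0.8 [0.0174, -0.0344]
0.9 [0.0174, -0.0394]
1.0 [0.0170, -0.0443]
1.1 [0.0161, -0.0492]
1.2 [0.0147, -0.0539]
1.3 [0.0129, -0.0585]
1.4 [0.0106, -0.0629]
1.5 [0.0079, -0.0670]
1.6 [0.0048, -0.0709]
1.7 [0.0013, -0.0744]
1.8 [-0.0026, -0.0775]
1.9 [-0.0067, -0.0803]
2.0 [-0.0110, -0.0826]
2.1 [-0.0156, -0.0844]
2.2 [-0.0204, -0.0858]
2.3 [-0.0252, -0.0868]
2.4 [-0.0302, -0.0872]
2.5 [-0.0351, -0.0871]
2.6 [-0.0400, -0.0866]
```

Emit:
jog_arm(
  series=[
    [-1,[0.0036,-0.0034,0],[0,0,0]],
    [-1,[0.0069,-0.0071,0],[0,0,0]],
    [-1,[0.0097,-0.0112,0],[0,0,0]],
    [-1,[0.0122,-0.0155,0],[0,0,0]],
    [-1,[0.0142,-0.02,0],[0,0,0]],
    [-1,[0.0157,-0.0247,0],[0,0,0]],
    [-1,[0.0157,-0.0247,0],[0,0,0]],
  ],
)

```text
time: 4.42
tool_pos: [0.4087, 0.2906, 0.0997]
tool_rot: [-3.141, 0.0, 2.77]
contact_force: [1.6, -0.7, -3.0]
opening: 0.0197
```

Run:
```python
from h import *
s=save('scene','s3');o=status.observe();print(o['time'],o['tool_pos'],o['tool_rot'],o['contact_force'],o['opening'])
im=s['img'][200:360,100:300,::-1];cv2.imwrite('pics/s3z.png',cv2.resize(im,None,fx=3.7,fy=3.7,interpolation=cv2.INTER_CUBIC))
```

```text
4.4667 [0.40875676 0.2906719  0.0996825 ] [-3.14016583e+00 -1.76024415e-04  2.76970971e+00] [ 1.10143177 -1.18065439 -1.80320938] 0.019417876866296205
```

View pics/s3z.png

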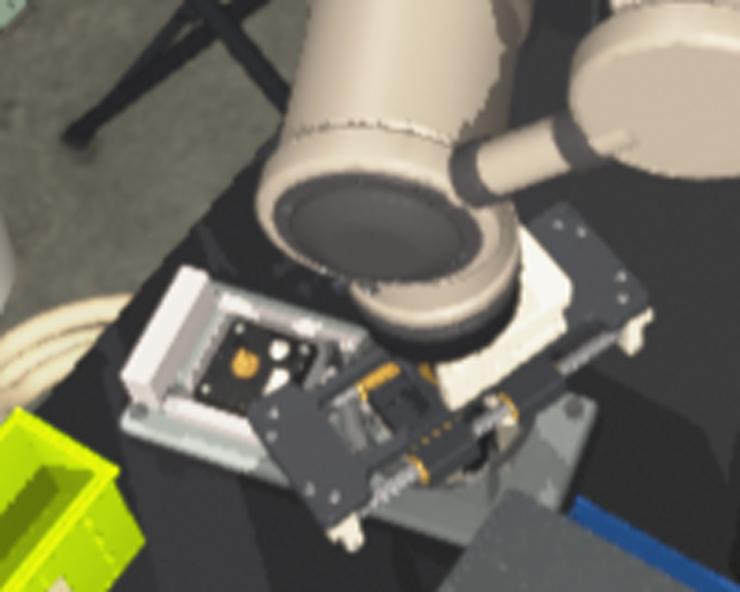

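Emit:
jog_arm(
  series=[
    [-1,[0.0011,-0.0048,0],[0,0,0]],
    [-1,[0.0017,-0.0097,0],[0,0,0]],
    [-1,[0.0017,-0.0147,0],[0,0,0]],
    [-1,[0.0013,-0.0196,0],[0,0,0]],
    [-1,[0.0004,-0.0245,0],[0,0,0]],
    [-1,[-0.001,-0.0292,0],[0,0,0]],
    [-1,[-0.001,-0.0292,0],[0,0,0]],
  ],
)

```text
time: 5.05
tool_pos: [0.4, 0.2634, 0.0997]
tool_rot: [3.141, 0.001, 2.769]
contact_force: [5.0, 1.2, -4.7]
opening: 0.0196
```

Run:
```python
from h import *
s=save('scene','s4');o=status.observe();print(o['time'],o['tool_pos'],o['tool_rot'],o['contact_force'],o['opening'])
im=s['img'][200:360,100:300,::-1];cv2.imwrite('pics/s4z.png',cv2.resize(im,None,fx=3.7,fy=3.7,interpolation=cv2.INTER_CUBIC))
```

```text
5.1 [0.40001165 0.26337201 0.09968695] [3.14137611e+00 1.18862790e-03 2.76946435e+00] [ 4.43794679  1.02320425 -4.83451477] 0.01919516535203441
```

View pics/s4z.png

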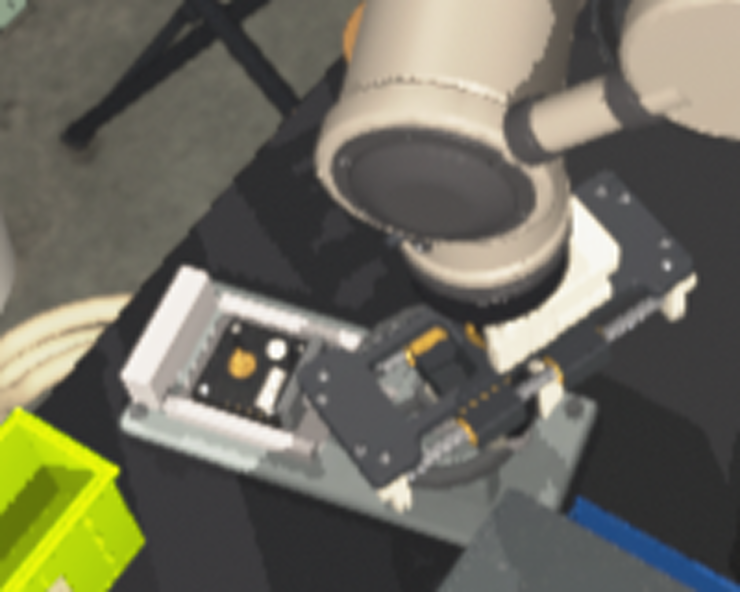

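Emit:
jog_arm(
  series=[
    [-1,[-0.0018,-0.0046,0],[0,0,0]],
    [-1,[-0.0041,-0.009,0],[0,0,0]],
    [-1,[-0.0068,-0.0131,0],[0,0,0]],
    [-1,[-0.0099,-0.017,0],[0,0,0]],
    [-1,[-0.0134,-0.0205,0],[0,0,0]],
    [-1,[-0.0173,-0.0236,0],[0,0,0]],
    [-1,[-0.0214,-0.0264,0],[0,0,0]],
    [-1,[-0.0214,-0.0264,0],[0,0,0]],
  ],
)

```text
time: 5.77
tool_pos: [0.4105, 0.2317, 0.0997]
tool_rot: [3.14, 0.001, 2.769]
contact_force: [5.1, 3.5, -5.8]
opening: 0.0196
```

Run:
```python
from h import *
s=save('scene','s5');t=save('top','t5');o=status.observe();print(o['time'],o['tool_pos'],o['tool_rot'],o['contact_force'],o['opening'])
im=s['img'][220:360,110:250,::-1];im2=t['img'][150:290,100:240,::-1]
cv2.imwrite('pics/s5z.png',cv2.resize(np.hstack([im,im2]),None,fx=2.8,fy=2.8,interpolation=cv2.INTER_CUBIC))
```

```text
5.8667 [0.41055825 0.2317473  0.09969407] [3.14017763e+00 1.16838113e-03 2.76930687e+00] [ 4.33463575  3.30879593 -6.09880731] 0.01913797545906746
```

View pics/s5z.png

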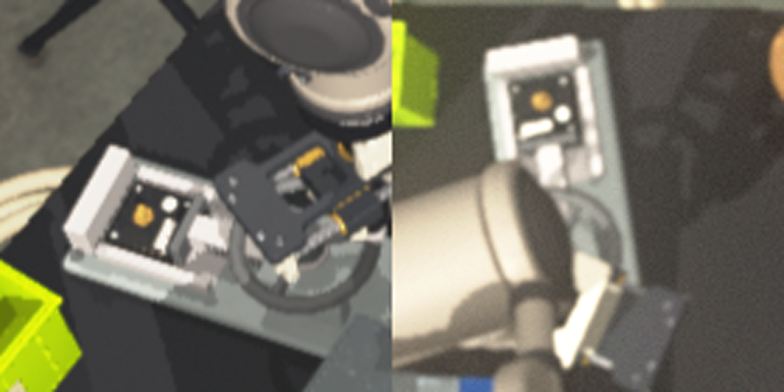

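Emit:
jog_arm(
  series=[
    [-1,[-0.0043,-0.0023,0],[0,0,0]],
    [-1,[-0.0089,-0.0041,0],[0,0,0]],
    [-1,[-0.0113,-0.0049,0],[0,0,0]],
    [-1,[-0.0137,-0.0055,0],[0,0,0]],
    [-1,[-0.0137,-0.0055,0],[0,0,0]],
  ],
)

```text
time: 6.28
tool_pos: [0.4205, 0.2221, 0.0997]
tool_rot: [3.14, -0.001, 2.769]
contact_force: [1.8, 6.0, -3.2]
opening: 0.0194
```

```bash
cat > m.py <<'E'
from h import *
import sys
n=sys.argv[1]
s=save('scene','s'+n);t=save('top','t'+n);o=status.observe();print(o['time'],o['tool_pos'],o['tool_rot'],o['contact_force'],o['opening'])
rel=o['tool_pos'][:2]-[.449,.263];print('bearing-.2',np.arctan2(rel[1],rel[0])%6.283-.2,np.hypot(*rel))
im=s['img'][260:360,120:220,::-1];im2=t['img'][150:250,120:220,::-1]
cv2.imwrite(f'pics/s{n}z.png',cv2.resize(np.hstack([im,im2]),None,fx=4,fy=4,interpolation=cv2.INTER_CUBIC))
E
python3 m.py 6
```

```text
6.3833 [0.42050209 0.22209331 0.09968601] [ 3.14023843e+00 -3.99868719e-04  2.76932014e+00] [ 3.3462692   5.0286669  -2.87717938] 0.01950221405993979
bearing-.2 3.90372518753074 0.049854676596179294
```

View pics/s6z.png

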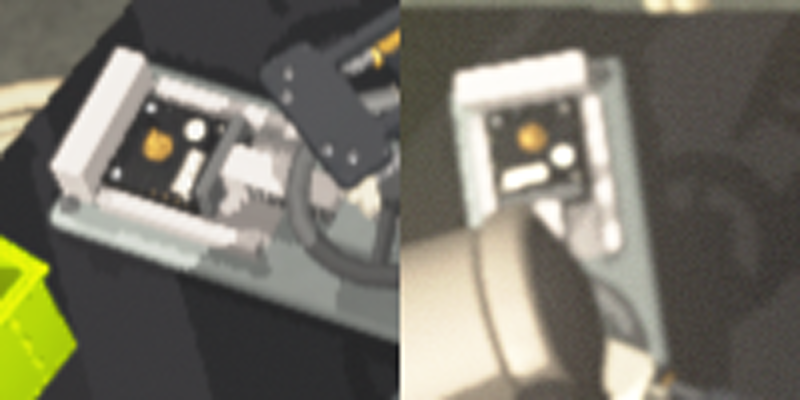

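Emit:
jog_arm(
  series=[
    [-1,[-0.0012,-0.0003,0],[0,0,0]],
    [-1,[-0.0024,-0.0005,0],[0,0,0]],
    [-1,[-0.0024,-0.0005,0],[0,0,0]],
  ],
)

```text
time: 6.63
tool_pos: [0.4221, 0.2209, 0.0997]
tool_rot: [3.14, -0.001, 2.769]
contact_force: [0.8, 7.7, -2.4]
opening: 0.0194
```

Emit:
jog_arm(
  series=[
    [-1,[-0.0012,-0.0002,0],[0,0,0]],
    [-1,[-0.0024,-0.0004,0],[0,0,0]],
    [-1,[-0.0024,-0.0004,0],[0,0,0]],
  ],
)

```text
time: 6.88
tool_pos: [0.4241, 0.2197, 0.0997]
tool_rot: [3.14, -0.002, 2.769]
contact_force: [0.4, 6.9, -2.0]
opening: 0.0195
```

Emit:
jog_arm(
  series=[
    [-1,[-0.0012,-0.0001,0],[0,0,0]],
    [-1,[-0.0024,-0.0002,0],[0,0,0]],
    [-1,[-0.0024,-0.0002,0],[0,0,0]],
  ],
)

```text
time: 7.13
tool_pos: [0.4259, 0.2186, 0.0996]
tool_rot: [3.141, -0.002, 2.769]
contact_force: [-1.6, 7.0, -1.2]
opening: 0.0193
```

Emit:
jog_arm(
  series=[
    [-1,[-0.0012,-0.0001,0],[0,0,0]],
    [-1,[-0.0024,-0.0001,0],[0,0,0]],
    [-1,[-0.0024,-0.0001,0],[0,0,0]],
  ],
)

```text
time: 7.38
tool_pos: [0.4264, 0.2183, 0.0996]
tool_rot: [3.141, -0.006, 2.769]
contact_force: [-6.6, 10.9, 3.2]
opening: 0.0196
```

```bash
python3 m.py 7
```

```text
7.4833 [0.42639078 0.21833691 0.09961667] [ 3.14113065 -0.00539126  2.7691727 ] [-6.32435787 11.57084382  2.97855235] 0.01944437041915974
bearing-.2 4.043594743478098 0.05005965076000776
```

View pics/s7z.png

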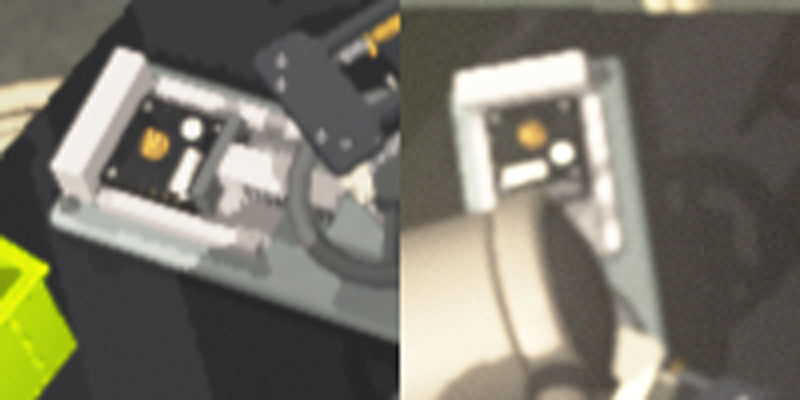

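The movement is clamped: tangential force has jumped from about 4 to 11 N and the grip has stopped moving. I'll ease off slightly, let go and rise.

Emit:
jog_arm(
  series=[
    [-1,[0.001,0,0],[0,0,0]],
    [0.3,[0.001,0,0],[0,0,0]],
    [0.3,[0.001,0,0],[0,0,0]],
    [0.3,[0.001,0,0],[0,0,0]],
    [0.3,[0.001,0,0],[0,0,0]],
    [0.3,[0.001,0,0],[0,0,0]],
    [0.3,[0.001,0,0],[0,0,0]],
    [0.3,[0.001,0,0],[0,0,0]],
    [0.3,[0.001,0,0],[0,0,0]],
  ],
)

```text
time: 8.23
tool_pos: [0.4281, 0.2171, 0.0997]
tool_rot: [-3.141, -0.0, 2.77]
contact_force: [0.3, -0.0, 1.4]
opening: 0.0594
```

Emit:
jog_arm(
  series=[
    [0.3,[0,0,-0.02],[0,0,0]],
    [0.3,[0,0,-0.05],[0,0,0]],
    [0.3,[0,0,-0.08],[0,0,0]],
    [0.3,[0,0,-0.12],[0,0,0]],
    [0.3,[0,0,-0.16],[0,0,0]],
    [0.3,[0,0,-0.16],[0,0,0]],
  ],
)

```text
time: 8.73
tool_pos: [0.4312, 0.2183, 0.2673]
tool_rot: [3.133, 0.011, 2.77]
contact_force: [1.7, 0.5, 1.5]
opening: 0.0598
```

Emit:
jog_arm(
  series=[
    [0.3,[0.06,0.14,-0.03],[0,0,0]],
    [0.3,[0.06,0.14,-0.03],[0,0,0]],
    [0.3,[0.06,0.14,-0.03],[0,0,0]],
    [0.3,[0.06,0.14,-0.03],[0,0,0]],
  ],
)

```text
time: 9.07
tool_pos: [0.4227, 0.3722, 0.2902]
tool_rot: [3.14, 0.0, 2.77]
contact_force: [-0.3, -0.5, -1.0]
opening: 0.0595
```

```bash
python3 m.py 8
```

```text
9.1667 [0.42255285 0.37348471 0.28973804] [3.13944768e+00 1.40394146e-04 2.77404633e+00] [-1.21351789  0.26019346 -1.16046146] 0.05989428423036273
bearing-.2 1.6057492002559 0.11360600183456049
```

View pics/s8z.png

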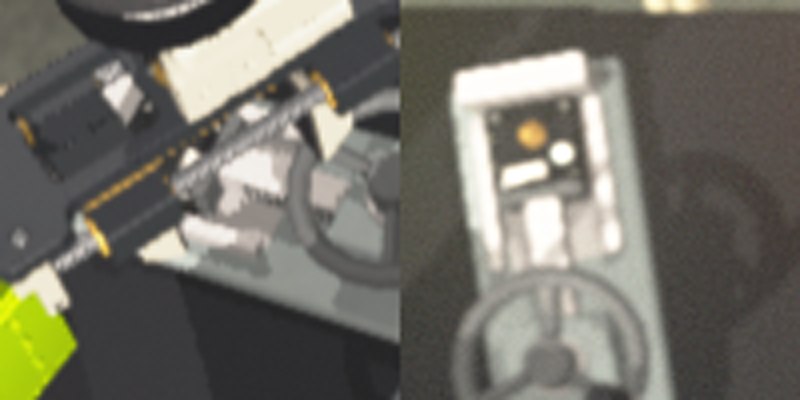

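View pics/s8.png

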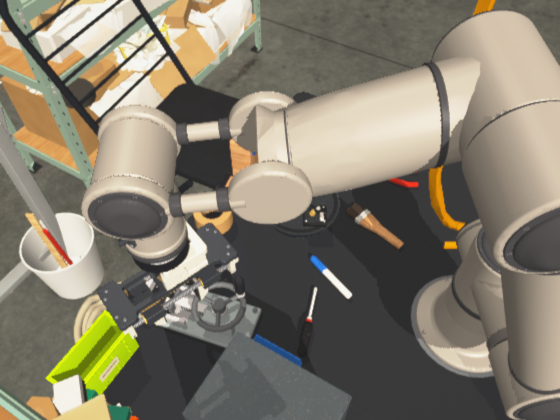

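The top view shows the movement flush with the stop and the plate against it. The gripper blocks the scene view, so I'll move it aside for one last check.

Emit:
jog_arm(
  series=[
    [0.3,[-0.05,-0.28,-0.02],[0,0,0]],
    [0.3,[-0.05,-0.28,-0.02],[0,0,0]],
    [0.3,[-0.05,-0.28,-0.02],[0,0,0]],
    [0.3,[-0.05,-0.28,-0.02],[0,0,0]],
    [0.3,[-0.05,-0.28,-0.02],[0,0,0]],
    [0.3,[-0.05,-0.28,-0.02],[0,0,0]],
    [0.3,[-0.05,-0.28,-0.02],[0,0,0]],
    [0.3,[-0.05,-0.28,-0.02],[0,0,0]],
    [0.3,[-0.05,-0.28,-0.02],[0,0,0]],
  ],
)

```text
time: 9.92
tool_pos: [0.3676, 0.0887, 0.3098]
tool_rot: [3.141, 0.001, 2.765]
contact_force: [1.1, 0.1, 0.1]
opening: 0.0598
```

```bash
python3 m.py 9
python3 - <<'E'
from h import *
for n in 'st':
  c=dict(np.load(f'pics/{n}9.npz'));Q=pts(c)
  g=(Q[...,2]>.1)&(Q[...,2]<.15)&(np.hypot(Q[...,0]-.449,Q[...,1]-.263)<.08)
  q=Q[g]
  if len(q): print(n,len(q),np.median(q,0),q.min(0),q.max(0))
E
```

```text
10.0167 [0.36791901 0.09052938 0.30954514] [ 3.14133667e+00 -3.69553824e-05  2.76904339e+00] [ 0.10854047  0.67721423 -0.38807738] 0.05927776008442162
bearing-.2 4.072748751373168 0.19057869820215642
s 149 [0.42082496 0.22449582 0.13068614] [0.41407335 0.21091054 0.10015902] [0.43344325 0.23024404 0.14373809]
```

View pics/s9z.png

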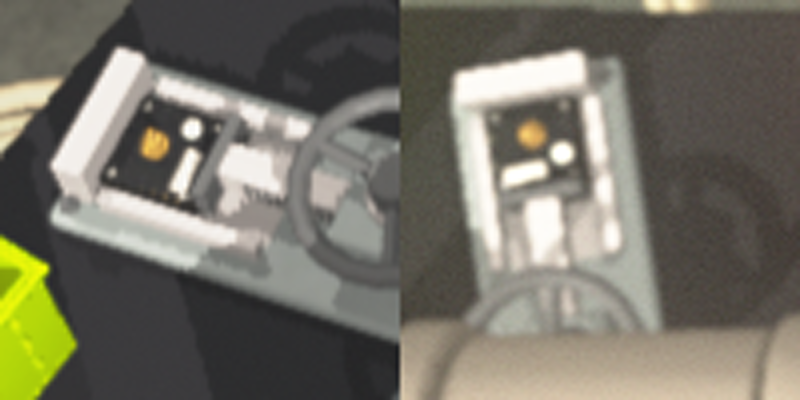

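View pics/t9.png

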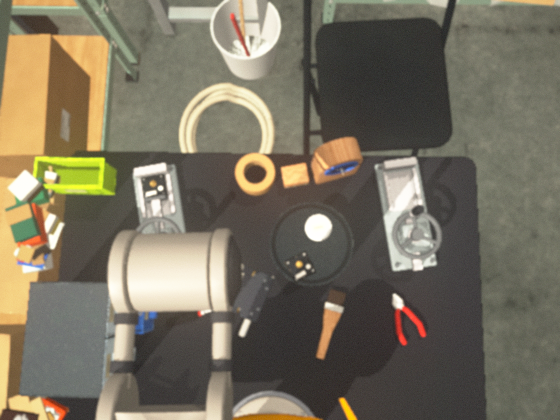

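In the scene crop the movement at (155,145) sits against the stop at (95,120), with the plate at (215,165) touching its rear. The spare feeder's grip, at (418,211) in the top view, has not moved. Nothing is touching the robot.

```bash
python3 -c "
from cell import job; print(job.hand_in())"
```

```text
the job is handed in; nothing more can be done
None
```

I wound the loaded feeder's handwheel by its crank grip until the ram clamped the movement against the end stop. Then I let go, moved the arm clear and handed the job in at about 10 s; it reports no verdict.

- **Clamping:** over the last 2.4 mm commanded, the grip moved only about 0.6 mm and the force along its path rose from about 4 N to 11 N. The grip's bearing then gave a wheel angle of about 4.04 rad. That is within my few-hundredths-of-a-radian error of the nominal 4.0, and above the required 3.85.
- **After release:** both camera views show the movement flat in the channel, against the stop, with the plate against its rear. I judged this by eye and did not measure the gap.
- **Wheel angle after release:** I did not work it out again. The depth points on the grip are on its camera-facing side and lie about where I left it.
- **Empty feeder:** its handwheel looks unmoved in the top view.
- **Robot:** the arm was about 0.3 m above the table, touching nothing, with force readings near zero.

No check failed. The only disagreement was a few millimetres between the two cameras on the wheel centre, small enough not to affect the winding.

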